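# Seat the half-moon planter on its railing bracket and lock the toggle clamp

## Task

The empty half-moon planter stands a little forward on its black railing bracket. Without gripping or lifting anything, push the planter straight back with the fingertips until its flat back is home against the bracket, then push the toggle clamp's lever over, away from you and all the way down, so that it snaps past centre and the rubber foot holds the planter's back rim. Finish clear of everything, and leave the glazed pot, the trowel and the soil scoop where they are.

Things in the scene. Friction and masses are not known exactly. Their poses are not given: they have to be found in the camera images.
- bracket: black steel bracket, fixed, hooked over the white 40 mm handrail. Origin: on its front face (robot side, where the planter's back belongs), mid-width, level with the handrail's top. x axis level, square to the face, away from the robot; y along the handrail; z up. Saddle plate 200 mm wide on the rail. Two arms (y = +-65 mm, tops at z = -120 mm) end at x = -143 mm in lips up to z = -106 mm
- planter: empty half-moon plastic planter, loose, 0.36 to 0.6 kg, 220 wide, 110 deep, 120 mm high, walls 4 mm thick, upright. Origin: underside, middle of the flat back's outer face; x as the bracket's (curved front at x = -110 mm). Starts on the arms 10 to 24 mm forward of home, slightly askew; home: back against and square to the bracket's face. Slides at a few N pushed mid-front, well below the rim
- clamp_lever (a joint): toggle clamp's lever, rad: 0 = open (up, leaning 12 deg towards the robot), 1.65 = locked (pointing away from the robot, 8 deg above level). Turns about lever_pivot in the bracket's x-z plane. Sprung over centre: below about 0.95 it returns to open, beyond it goes on to locked; about 5 N at the grip starts it. Near the stop the foot meets the rim: press it fully down
- lever_pivot (a point): pivot axis of the lever (along the bracket's y), 40 mm behind the bracket's front face, 39 mm above the handrail's top. The zinc-plated hold-down toggle clamp (base 46 x 44 mm) is screwed on the saddle plate, up to 50 mm to either side of the bracket's middle
- lever_tip (a point): free end of the lever, on its centreline, 80 mm from lever_pivot; the outer 50 mm are a grey plastic grip 13 mm thick, the rest a 9 mm steel bar. Open, it stands 78 mm above the pivot
- clamp_foot: rubber foot of the clamp's arm, 14 mm diameter, sprung (3 mm); origin: centre of its underside. Open: about 19 mm above the planter's rim, in front of the clamp. As the lever goes over it swings down and, locked, presses on the back rim 8 mm in front of the bracket's face. Arm and foot stay lower than 55 mm above the handrail's top
- pot: bystander: blue glazed pot, mug-sized, 92 mm across, 95 mm high, loose on the bench; origin at the centre of its underside. Not to be moved
- trowel: bystander: aluminium hand trowel, 290 mm long, 72 mm wide, up to 26 mm high, loose on the bench; origin underneath near mid-length, x axis towards the blade. Not to be moved
- scoop: bystander: grey plastic soil scoop, 210 mm long, 62 mm wide, 35 mm high, loose on the bench; origin underneath near mid-length, x axis towards its mouth. Not to be moved
- stake: bystander: upright bamboo stake 12 mm thick, fixed to the handrail by a green spring clip, at least 170 mm to the +y side of the bracket's middle, standing 215 mm above the handrail's top; origin level with the handrail's top, at its front face

How it is judged:
By the outcome, as a careful person would: the job done as asked, in the order asked, and still so for the second after the job is handed in, with the robot touching nothing.
It also fails if it takes over 48 s, if anything falls off the work surface, if the arm or the gripper's body presses on something with over 40 N, if the wrist force passes 120 N, or if a joint passes its speed limit or range.

## Robot

A 6-joint arm with a two-finger parallel gripper is mounted at the origin on the work surface. World frame = base frame: x ahead of the robot, y to its left, z up, the work surface at z = 0. Lengths are in m, angles in rad, forces in N, time in s.
With the tool pointing down it reaches from about 0.25 to 0.725 m from the base axis. Payload 4 kg.
Tool frame: the origin (TCP) lies on the centre line of the jaws, within the pads' length; the fingertips stand 17 mm ahead of it and the grasp point (between the pads) lies 2 mm behind it; z points along the fingers, y is the line along which they close (so a half turn about z gives the same grasp; the last joint's range is limited). The gripper opens to 85 mm and grips with 20 to 120 N. Pads are 22 mm wide; open, the fingers measure 114 mm over their backs; the gripper's body (76 mm by 85 mm) begins 54 mm behind the grasp point. The pads swing forward as they close: fully open they stand 13 mm farther back than shut.
Start: joints at [1.19, 0.241, 0.005, 1.335, 0, 1.571], TCP at [0.186, 0.464, 0.228] pointing down, gripper open.
Joint ranges: [-2.72, 2.72], [-1.05, 1.87], [-1.09, 1.28], [-1.99, 2.15], [-1.42, 1.44], [-3.14, 3.14]. Speed limits (rad/s): [2.79, 2.79, 3.14, 3.14, 3.14, 3.14].

## Interface

Orientations are given as a unit quaternion [x, y, z, w].
In Python, from workcell import bot, camera, get_calibration gives the robot as it stands.
- The arm moves only by the tool apply_moves, never from a script. Its argument "steps" is a list of rows, each a list of 3 entries, a list of its own where there are three numbers: the shift along the tool's x, y, z as a fraction of full scale, then the turn, a rotation vector about the tool's x, y, z as a fraction of full scale, then the opening, from 0 (shut) to 1 (fully open). A call has exactly 8 rows; each row shifts and turns the commanded pose from where the row before left it, along the tool's axes as they then stand; what a row does not reach is not made up. Full scale, the value 1, is 20 cm for a shift and pi rad for a turn. A row lasts 1/12 s, in which the tool goes at most 41.7 mm and 7.16 degrees, less where a joint would pass 70% of its speed; a pose out of reach is approached as far as the arm can. A call with a number of a shift or a turn outside -1 to 1 is refused whole. A call with a gripper value outside its range is refused whole. The fingers move at their own pace and stop on an object; the grip force is fixed at half the most. Time passes only in rows, so rows that do not move let the fingers close, or fill a call up. It gives the time, the measured TCP pose, the force, the opening and the grip force at its end, in the units of the state.
- bot.get_obs(): the state, without advancing time (a new reading comes with each control period).
- camera(name): name is "side" or "top" or "wrist"; returns (picture, depth): 400x640x3 uint8, red, green, blue; 400x640 float32, m along the optical axis (not along the pixel's ray), 0 where there is no reading.
- get_calibration(name): a dict with "fov_y" (degrees; the focal length in pixels is half the picture's height over the tangent of half this angle, whatever the lens; pixels are square), "cx", "cy" (the principal point, pixels), "dist_coeffs" ([k1, k2, p1, p2, k3] as OpenCV has them; the pictures are not rectified), "rvec" (rotation vector, rad) and "tvec" (3), from world to camera coordinates, as OpenCV has them. Camera axes: x right, y down, z forward; pixel columns grow to the right and rows downward; lengths in m; the calibration is good to about 2 mm. A picture is of the moment at which its call begins: read the wrist's pose just before it. get_calibration takes no time and is no camera call; for the wrist camera it gives the pose at the moment of the call.
- bot.job_done(): hands the job in; it is judged then, once.
The state is a dict: "clock": time; "joint_pos": joint angles; "joint_vel": joint speeds; "tau": joint torques, N m; "eef_pos": TCP position; "tool_rot": TCP orientation; "ft_force": force on the tool from outside, world axes, zero at the start; "ft_torque": the same for the moment, N m; "grip_width": finger opening in m; "grasp_force": force on a finger pad.
Only numpy, scipy, OpenCV 4.12 (cv2) and the standard library are available. Lean on these libraries where they do the work, as an engineer would, in place of code of your own. Each camera call takes 0.05 s, during which the arm holds its last target. There are 200 camera calls.

## Working session

There is one attempt and no reset: what is moved stays moved. The work goes in short steps, Python scripts to look and compute and a tool call to move; the robot and the scene stay as the last step left them, time stands still between calls to the robot, and variables do not carry over. Pictures are saved under pics/ and viewed, at most 10 in all, crops included, and the job is handed in when it is done.

Besides the shell and the picture viewer there is one more tool, called after "Emit:" by a JSON object that holds its "op" and its "data", one argument or row to a line. apply_moves: Moves the arm, as the interface text tells. Its arguments: {"type":"object","properties":{"steps":{"type":"array"}},"required":["steps"]}

```bash
ls; mkdir -p pics
cat > h.py <<'E'
import numpy as np, cv2
from workcell import bot, camera, get_calibration
def cal(n):
    c=get_calibration(n); f=200/np.tan(np.radians(c["fov_y"])/2)
    K=np.array([[f,0,c["cx"]],[0,f,c["cy"]],[0,0,1]]); R=cv2.Rodrigues(np.array(c["rvec"],float))[0]
    return K,np.array(c["dist_coeffs"],float),R,np.array(c["tvec"],float).ravel()
def pts(n,uv,d=None,z=None,C=None):
    K,D,R,t=C or cal(n); uv=np.asarray(uv,float).reshape(-1,1,2)
    r=cv2.undistortPoints(uv,K,D).reshape(-1,2); r=np.c_[r,np.ones(len(r))]
    if d is not None: return (r*np.asarray(d).reshape(-1,1)-t)@R
    w=r@R; o=-R.T@t; return o+w*((z-o[2])/w[:,2])[:,None]
def cloud(n,d,C=None):
    v,u=np.mgrid[0:400,0:640]; P=pts(n,np.c_[u.ravel(),v.ravel()],d.ravel(),C=C); P[d.ravel()==0]=np.nan
    return P.reshape(400,640,3)
E
python3 - <<'E'
from h import *
o=bot.get_obs(); print(o)
for n in("side","top"):
    im,d=camera(n); cv2.imwrite(f"pics/{n}0.png",im[:,:,::-1]); np.savez(f"{n}0.npz",im=im,d=d)
    K,D,R,t=cal(n); print(n,-R.T@t,R[2],K[0,0],(d>0).mean())
E
```

```text
pics
{'clock': 0.0, 'joint_pos': array([ 1.18998643e+00,  2.41405427e-01,  3.71545223e-03,  1.33520491e+00,
       -5.15150641e-05,  1.57078829e+00]), 'joint_vel': array([ 8.55309083e-04, -5.56658175e-04,  5.73399707e-04,  1.62983580e-03,
        3.76397186e-04, -3.46207380e-06]), 'tau': array([ 5.88949897e-04, -3.72319543e+01,  2.52409565e+01,  1.70497724e-02,
       -1.06959551e-04, -2.96640067e-06]), 'eef_pos': array([0.18561082, 0.46357637, 0.2269134 ]), 'tool_rot': array([ 1.89252465e-01,  9.81927901e-01, -1.03519166e-03, -1.73295342e-04]), 'ft_force': array([-0.47027462, -0.99862195, -0.29827585]), 'ft_torque': array([ 0.05082888,  0.00422027, -0.04687949]), 'grasp_force': 0.0, 'grip_width': 0.08571843576770513}
side [ 0.06210025 -0.8371195   1.24591405] [ 0.2999491   0.57265258 -0.7629545 ] 482.0079526274596 0.99591796875
top [ 0.36902428 -0.05377476  1.10498529] [ 0.13809722  0.00982765 -0.99036992] 366.52604238277576 0.995921875
```

View pics/side0.png

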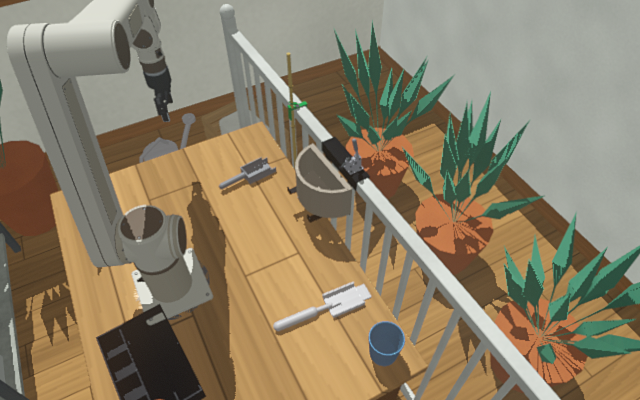

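View pics/top0.png

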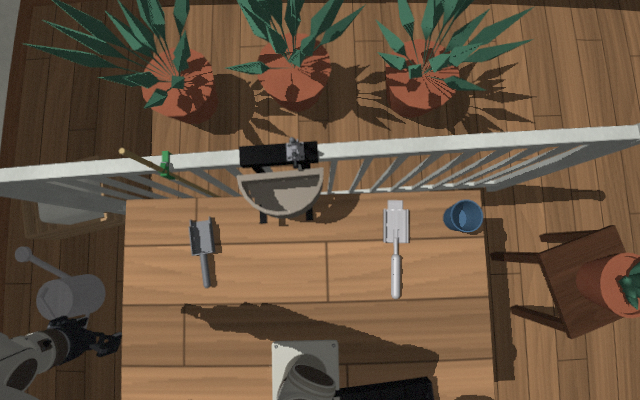

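Side view: planter at (325,183) in front of the black saddle (345,160), stake at (291,100). Top view: saddle spans (240–318, 143–165), the clamp is near (295,152), the planter rim around (280,190), the stake left at (165,165), and scoop, trowel and pot lie clear on the bench.

Run:
```python
from h import *
for n,(u0,u1,v0,v1) in {"top":(150,420,120,240),"side":(270,390,60,240)}.items():
    z=np.load(n+"0.npz"); im=z["im"]; d=z["d"]; P=cloud(n,d)
    hsv=cv2.cvtColor(im,cv2.COLOR_RGB2HSV)
    roi=np.zeros((400,640),bool); roi[v0:v1,u0:u1]=1
    zz=P[...,2]
    blk=roi&(hsv[...,2]<60)&(P[...,0]>.4)
    h,e=np.histogram(zz[blk],np.arange(0,.5,.01)); print(n,"blk z",[(round(a,2),b) for a,b in zip(e,h) if b>5])
    wh=roi&(hsv[...,1]<25)&(hsv[...,2]>150)
    h,e=np.histogram(zz[wh],np.arange(0,.5,.01)); print("white z",[(round(a,2),b) for a,b in zip(e,h) if b>15])
    h,e=np.histogram(zz[roi&(zz>.03)],np.arange(0,.5,.01)); print("all z",[(round(a,2),b) for a,b in zip(e,h) if b>15])
    cv2.imwrite(f"pics/{n}c.png",cv2.resize(im[v0:v1,u0:u1,::-1],None,fx=2.9 if n=="top" else 3.3,fy=2.9 if n=="top" else 3.3,interpolation=cv2.INTER_CUBIC))
```

```text
top blk z [(np.float64(0.0), np.int64(99)), (np.float64(0.01), np.int64(27)), (np.float64(0.02), np.int64(23)), (np.float64(0.07), np.int64(106)), (np.float64(0.08), np.int64(60)), (np.float64(0.09), np.int64(85)), (np.float64(0.1), np.int64(81)), (np.float64(0.11), np.int64(77)), (np.float64(0.12), np.int64(33)), (np.float64(0.13), np.int64(45)), (np.float64(0.14), np.int64(41)), (np.float64(0.15), np.int64(31)), (np.float64(0.16), np.int64(66)), (np.float64(0.17), np.int64(66)), (np.float64(0.18), np.int64(75)), (np.float64(0.19), np.int64(350)), (np.float64(0.2), np.int64(874)), (np.float64(0.22), np.int64(34)), (np.float64(0.24), np.int64(9))]
white z [(np.float64(0.0), np.int64(628)), (np.float64(0.01), np.int64(107)), (np.float64(0.19), np.int64(2173)), (np.float64(0.2), np.int64(290))]
all z [(np.float64(0.03), np.int64(89)), (np.float64(0.04), np.int64(57)), (np.float64(0.05), np.int64(44)), (np.float64(0.06), np.int64(41)), (np.float64(0.07), np.int64(237)), (np.float64(0.08), np.int64(1714)), (np.float64(0.09), np.int64(132)), (np.float64(0.1), np.int64(127)), (np.float64(0
[... 1206 characters left out ...]
t64(257)), (np.float64(0.11), np.int64(254)), (np.float64(0.12), np.int64(257)), (np.float64(0.13), np.int64(227)), (np.float64(0.14), np.int64(218)), (np.float64(0.15), np.int64(261)), (np.float64(0.16), np.int64(438)), (np.float64(0.17), np.int64(406)), (np.float64(0.18), np.int64(411)), (np.float64(0.19), np.int64(1806)), (np.float64(0.2), np.int64(1093)), (np.float64(0.21), np.int64(76)), (np.float64(0.22), np.int64(64)), (np.float64(0.23), np.int64(61)), (np.float64(0.24), np.int64(45)), (np.float64(0.25), np.int64(21)), (np.float64(0.26), np.int64(17)), (np.float64(0.28), np.int64(21)), (np.float64(0.29), np.int64(22)), (np.float64(0.3), np.int64(17)), (np.float64(0.31), np.int64(23))]
```

View pics/topc.png

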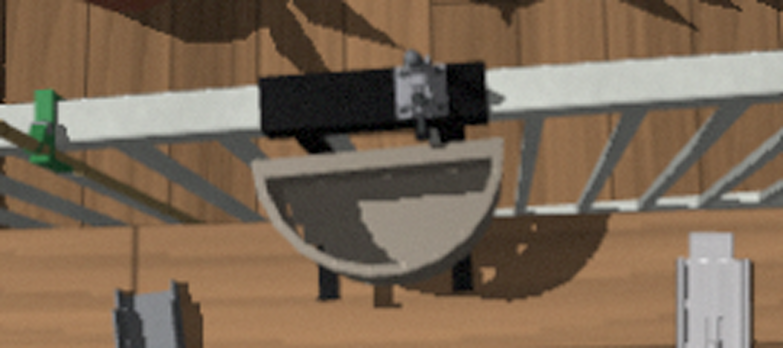

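```bash
cat > meas.py <<'E'
from h import *
def run(n,im,d,box):
    u0,u1,v0,v1=box; P=cloud(n,d); hsv=cv2.cvtColor(im,cv2.COLOR_RGB2HSV); roi=np.zeros((400,640),bool); roi[v0:v1,u0:u1]=1
    z=P[...,2]; H,S,V=[hsv[...,i].astype(int) for i in range(3)]
    def rect(m,t):
        k=cv2.connectedComponentsWithStats(m.astype(np.uint8)); i=1+np.argmax(k[2][1:,4]); m=k[1]==i
        q=P[m][:,:2]; r=cv2.minAreaRect((q*1000).astype(np.float32)); print(n,t,m.sum(),"z",np.median(P[m][:,2]).round(4),np.round(cv2.boxPoints(r)).tolist()); return m
    rect(roi&(V<70)&(z>.19)&(z<.215),"saddle")
    m=rect(roi&(H>5)&(H<28)&(S>20)&(S<110)&(V>90)&(z>.185)&(z<.212),"rim")
    w=roi&(S<30)&(V>140)&(z>.185)&(z<.21); q=P[w]; 
    print(n,"rail z",np.median(q[:,2]).round(4))
    sb=(P[...,0]>.44)&roi&(z>.212)&(S<70)
    for a in np.arange(.21,.34,.01):
        s=sb&(z>=a)&(z<a+.01)
        if s.sum()>2: print("  z%.2f"%a,s.sum(),np.round(np.median(P[s],0)*1000).astype(int),np.round(P[s].min(0)*1000).astype(int),np.round(P[s].max(0)*1000).astype(int))
    return P,m
if __name__=="__main__":
    for n,b in {"top":(225,340,120,240),"side":(294,390,110,240)}.items():
        z=np.load(n+"0.npz"); run(n,z["im"],z["d"],b)
E
python3 meas.py
```

```text
top saddle 911 z 0.2008 [[576.0, 144.0], [582.0, 9.0], [632.0, 11.0], [626.0, 146.0]]
top rim 990 z 0.198 [[443.0, 145.0], [457.0, -74.0], [568.0, -66.0], [554.0, 153.0]]
top rail z 0.1979
  z0.21 14 [606  10 216] [587  -7 215] [616  12 219]
  z0.22 50 [574   0 225] [563  -8 220] [618  12 230]
  z0.23 60 [608   1 236] [576  -7 231] [625  15 240]
  z0.24 41 [593   1 243] [583  -5 240] [628  12 250]
  z0.29 3 [603   2 296] [603  -3 294] [607   4 297]
  z0.30 3 [602  -2 306] [602  -3 300] [609   3 308]
  z0.31 22 [605   2 314] [601  -2 310] [613   7 318]
side saddle 420 z 0.2013 [[573.0, 146.0], [579.0, 30.0], [631.0, 32.0], [626.0, 148.0]]
side rim 725 z 0.1975 [[439.0, 148.0], [452.0, -74.0], [565.0, -68.0], [553.0, 155.0]]
side rail z 0.1985
  z0.21 40 [606  -3 215] [559  -8 212] [628  14 219]
  z0.22 51 [589  -2 225] [560  -9 220] [627  16 230]
  z0.23 49 [605   0 235] [571  -7 230] [629   7 240]
  z0.24 36 [603   3 243] [577  -4 240] [627  12 249]
  z0.25 10 [614   1 252] [584  -5 250] [623   5 259]
  z0.26 4 [616   2 263] [613   0 260] [619   3 266]
  z0.27 6 [614   0 274] [610  -3 270] [617   2 279]
  z0.28 9 [609  -1 283] [605  -3 281] [616   3 290]
  z0.29 7 [607  -1 294] [604  -2 291] [612   1 299]
  z0.30 7 [605  -1 305] [600  -4 301] [610   1 308]
  z0.31 13 [604   0 313] [600  -3 310] [611   6 318]
```

View pics/sidec.png

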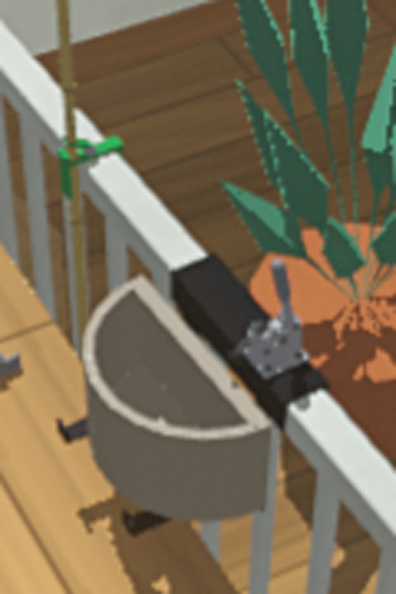

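Crop views: planter sits askew ~19 mm ahead of the saddle; lever stands up at crop (283,280) of the side view, right of the bracket's middle. Refine the rail direction and clamp.

Run:
```python
from h import *
from scipy.spatial.transform import Rotation as Ro
for n in("top","side"):
    z=np.load(n+"0.npz"); im=z["im"]; P=cloud(n,z["d"]); hsv=cv2.cvtColor(im,cv2.COLOR_RGB2HSV)
    w=(hsv[...,1]<40)&(hsv[...,2]>110)&(P[...,2]>.188)&(P[...,2]<.21)&(P[...,0]>.5)&(P[...,0]<.75)&(abs(P[...,1])<.5)
    q=P[w]; xs=[]
    for y in np.arange(-.4,.4,.02):
        s=q[abs(q[:,1]-y)<.01]
        if len(s)>25: xs.append((y,*np.percentile(s[:,0],[3,97])))
    xs=np.array(xs); a=np.polyfit(xs[:,0],xs[:,1],1); b=np.polyfit(xs[:,0],xs[:,2],1); print(n,len(xs),a,b,np.std(xs[:,1]-np.polyval(a,xs[:,0])), np.degrees(np.arctan(-(a[0]+b[0])/2)))
    yaw=np.arctan(-(a[0]+b[0])/2)
    bl=(hsv[...,2]<70)&(P[...,2]>.19)&(P[...,2]<.212)&(P[...,0]>.55)&(abs(P[...,1])<.3)
    q=P[bl]; c,s=np.cos(yaw),np.sin(yaw); X=q[:,0]*c+q[:,1]*s; Y=-q[:,0]*s+q[:,1]*c
    print(" saddle in rail frame X",np.percentile(X,[1,3,97,99]),"Y",np.percentile(Y,[1,99]))
    # planter rim: widest extents
```

```text
top 39 [-0.05404591  0.57265228] [-0.05577836  0.61325086] 0.025208233363562697 3.143077058037591
 saddle in rail frame X [0.58226356 0.5832512  0.63019301 0.63161521] Y [-0.08467818  0.11035781]
side 33 [-0.06492078  0.56960312] [-0.05061557  0.6149424 ] 0.024530798515387683 3.3061982636937093
 saddle in rail frame X [0.57968305 0.58006024 0.62882469 0.63011487] Y [-0.0859532   0.10797851]
```

Emit:
{"op": "apply_moves", "data": {
  "steps": [
    [[0, 0, 0], [0, 0, -0.0345], 0.6],
    [[0, 0, 0], [0, 0, -0.0345], 0.6],
    [[0, 0, 0], [0, 0, -0.0345], 0.6],
    [[0, 0, 0], [0, 0, -0.0345], 0.6],
    [[0, 0, 0], [0, -0.0357, 0], 0.6],
    [[0, 0, 0], [0, -0.0357, 0], 0.6],
    [[0, 0, 0], [0, -0.0357, 0], 0.6],
    [[0, 0, 0], [0, -0.0357, 0], 0.6]
  ]
}}

```text
clock: 0.77
eef_pos: [0.1861, 0.4643, 0.2286]
tool_rot: [-0.025, 0.974, 0.007, 0.225]
ft_force: [0.3, -0.5, -1.3]
grip_width: 0.0515
grasp_force: 0.0
```

Emit:
{"op": "apply_moves", "data": {
  "steps": [
    [[0, 0, 0], [0, -0.0357, 0], 0.6],
    [[0, 0, 0], [0, -0.0357, 0], 0.6],
    [[0, 0, 0], [0, -0.0357, 0], 0.6],
    [[0, 0, 0], [0, 0, 0], 0.6],
    [[0, -0.15, 0], [0, 0, 0], 0.6],
    [[0, -0.15, 0], [0, 0, 0], 0.6],
    [[0, -0.15, 0], [0, 0, 0], 0.6],
    [[0, -0.15, 0], [0, 0, 0], 0.6]
  ]
}}

```text
clock: 1.43
eef_pos: [0.1922, 0.343, 0.2275]
tool_rot: [-0.024, 0.924, 0.01, 0.381]
ft_force: [-0.4, 0.1, 1.0]
grip_width: 0.0516
grasp_force: 0.0
```

```bash
cat > go.py <<'E'
import sys; from h import *
from scipy.spatial.transform import Rotation as Ro
# rail frame: yaw 3deg. usage go.py X Y Z [tilt deg] [yaw]
o=bot.get_obs(); R0=Ro.from_quat(o["tool_rot"]); F=Ro.from_euler("z",3,degrees=True)
a=list(map(float,sys.argv[1:])); 
tilt=a[3] if len(a)>3 else 45
yw=Ro.from_euler("z",a[4] if len(a)>4 else 0,degrees=True)
t=np.radians(tilt); zt=np.array([np.sin(t),0,-np.cos(t)]); y=np.array([0,1.,0]); Rt=F*yw*Ro.from_matrix(np.c_[np.cross(y,zt),y,zt])
print("t",o["clock"],"rail XYZ",F.inv().apply(o["eef_pos"]).round(4),"F",(o["ft_force"]).round(1),"w",o["grip_width"].round(3),"q",o["joint_pos"].round(2))
if a: print("shift total",(R0.inv().apply(F.apply(a[:3])-o["eef_pos"])/.2).round(3),"turn",((R0.inv()*Rt).as_rotvec()/np.pi).round(4))
E
python3 go.py .39 .012 .2
```

```text
Traceback (most recent call last):
  File "go.py", line 9, in <module>
    print("t",o["clock"],"rail XYZ",F.inv().apply(o["eef_pos"]).round(4),"F",(o["ft_force"]).round(1),"w",o["grip_width"].round(3),"q",o["joint_pos"].round(2))
                                                                                                          ^^^^^^^^^^^^^^^^^^^^^
AttributeError: 'float' object has no attribute 'round'
```

```bash
sed -i 's/o\["grip_width"\].round(3)/round(o["grip_width"],3)/' go.py; python3 go.py .39 .012 .2
```

```text
t 1.4333 rail XYZ [0.2099 0.3325 0.2275] F [-0.4  0.1  1. ] w 0.052 q [ 1.64 -0.02 -0.54  1.07 -0.78  1.6 ]
shift total [-0.54  -1.602  0.733] turn [-0.0002 -0.0008  0.0002]
```

Emit:
{"op": "apply_moves", "data": {
  "steps": [
    [[-0.055, -0.17, 0.075], [0, 0, 0], 0.6],
    [[-0.055, -0.17, 0.075], [0, 0, 0], 0.6],
    [[-0.055, -0.17, 0.075], [0, 0, 0], 0.6],
    [[-0.055, -0.17, 0.075], [0, 0, 0], 0.6],
    [[-0.055, -0.17, 0.075], [0, 0, 0], 0.6],
    [[-0.055, -0.17, 0.075], [0, 0, 0], 0.6],
    [[-0.055, -0.17, 0.075], [0, 0, 0], 0.6],
    [[0, 0, 0], [0, 0, 0], 0.6]
  ]
}}

```text
clock: 2.1
eef_pos: [0.3265, 0.1199, 0.2081]
tool_rot: [-0.013, 0.925, 0.007, 0.381]
ft_force: [-0.0, -0.1, -0.7]
grip_width: 0.0512
grasp_force: 0.0
```

```bash
python3 go.py .41 .012 .129
```

```text
t 2.1 rail XYZ [0.3323 0.1026 0.2081] F [-0.  -0.1 -0.7] w 0.051 q [ 0.8  -0.56 -0.97  0.54 -0.51  0.6 ]
shift total [-0.005 -0.445  0.561] turn [-0.0046 -0.0013 -0.0055]
```

Emit:
{"op": "apply_moves", "data": {
  "steps": [
    [[0, -0.074, 0.06], [0, 0, 0], 0.6],
    [[0, -0.074, 0.06], [0, 0, 0], 0.6],
    [[0, -0.074, 0.06], [0, 0, 0], 0.6],
    [[0, -0.074, 0.06], [0, 0, 0], 0.6],
    [[0, -0.074, 0.06], [0, 0, 0], 0.6],
    [[0, -0.074, 0.06], [0, 0, 0], 0.6],
    [[0, 0, 0.06], [0, 0, 0], 0.6],
    [[0, 0, 0], [0, 0, 0], 0.6]
  ]
}}

```text
clock: 2.77
eef_pos: [0.3938, 0.0436, 0.1597]
tool_rot: [-0.021, 0.927, 0.009, 0.373]
ft_force: [-0.4, 0.1, 1.1]
grip_width: 0.0508
grasp_force: 0.0
```

```bash
python3 go.py .42 .012 .129
```

```text
t 2.7667 rail XYZ [0.3955 0.0229 0.1597] F [-0.4  0.1  1.1] w 0.051 q [ 0.18 -0.41 -1.08  0.13 -0.1   0.1 ]
shift total [ 0.018 -0.054  0.196] turn [-0.0014 -0.0064 -0.0016]
```

Emit:
{"op": "apply_moves", "data": {
  "steps": [
    [[0, -0.018, 0.04], [0, 0.007, 0], 0.6],
    [[0, -0.018, 0.04], [0, 0.007, 0], 0.6],
    [[0, -0.018, 0.04], [0, 0.007, 0], 0.6],
    [[0, 0, 0.04], [0, 0, 0], 0.6],
    [[0, 0, 0.02], [0, 0, 0], 0.6],
    [[0, 0, 0], [0, 0, 0], 0.6],
    [[0, 0, 0], [0, 0, 0], 0.6],
    [[0, 0, 0], [0, 0, 0], 0.6]
  ]
}}

```text
clock: 3.43
eef_pos: [0.4164, 0.0359, 0.1327]
tool_rot: [-0.024, 0.939, 0.009, 0.342]
ft_force: [0.4, -0.5, 0.6]
grip_width: 0.0512
grasp_force: 0.0
```

```bash
python3 go.py .44 .012 .129 40
```

```text
t 3.4333 rail XYZ [0.4177 0.014  0.1327] F [ 0.4 -0.5  0.6] w 0.051 q [ 0.12 -0.26 -1.05  0.08 -0.04  0.05]
shift total [-0.073 -0.01   0.086] turn [-0.0003  0.0004 -0.0003]
```

Emit:
{"op": "apply_moves", "data": {
  "steps": [
    [[-0.01, -0.005, 0.022], [0, 0, 0], 0.6],
    [[-0.012, -0.005, 0.02], [0, 0, 0], 0.6],
    [[-0.012, 0, 0.01], [0, 0, 0], 0.6],
    [[-0.008, 0, 0.006], [0, 0, 0], 0.6],
    [[-0.008, 0, 0.006], [0, 0, 0], 0.6],
    [[-0.008, 0, 0.006], [0, 0, 0], 0.6],
    [[0, 0, 0], [0, 0, 0], 0.6],
    [[0, 0, 0], [0, 0, 0], 0.6]
  ]
}}

```text
clock: 4.1
eef_pos: [0.4349, 0.0342, 0.1294]
tool_rot: [-0.023, 0.939, 0.008, 0.343]
ft_force: [0.2, 0.8, -0.5]
grip_width: 0.0515
grasp_force: 0.0
```

```bash
python3 go.py .46 .012 .129 40
python3 - <<'E'
from meas import *
im,d=camera("top"); run("top",im,d,(225,340,120,240))
E
```

```text
t 4.1 rail XYZ [0.4361 0.0114 0.1294] F [ 0.2  0.8 -0.5] w 0.051 q [ 0.1  -0.2  -1.03  0.05 -0.03  0.04]
shift total [-0.09   0.003  0.079] turn [-0.0006  0.0004 -0.0006]
top saddle 911 z 0.2009 [[576.0, 145.0], [582.0, 9.0], [632.0, 11.0], [627.0, 147.0]]
top rim 993 z 0.198 [[443.0, 148.0], [458.0, -74.0], [568.0, -66.0], [553.0, 155.0]]
top rail z 0.198
  z0.21 16 [605   7 217] [564  -8 215] [615  12 220]
  z0.22 48 [575   0 226] [562  -8 220] [618  12 230]
  z0.23 57 [608   1 237] [576  -7 230] [629  15 240]
  z0.24 41 [593   1 243] [584  -5 240] [626  12 249]
  z0.29 4 [605  -1 296] [603  -3 295] [609   4 299]
  z0.31 23 [605   2 314] [600  -2 311] [612   7 317]
```

Emit:
{"op": "apply_moves", "data": {
  "steps": [
    [[-0.0077, 0, 0.0064], [0, 0, 0], 0.6],
    [[-0.0077, 0, 0.0064], [0, 0, 0], 0.6],
    [[-0.0077, 0, 0.0064], [0, 0, 0], 0.6],
    [[-0.0077, 0, 0.0064], [0, 0, 0], 0.6],
    [[-0.0077, 0, 0.0064], [0, 0, 0], 0.6],
    [[-0.0077, 0, 0.0064], [0, 0, 0], 0.6],
    [[-0.0077, 0, 0.0064], [0, 0, 0], 0.6],
    [[-0.0077, 0, 0.0064], [0, 0, 0], 0.6]
  ]
}}

```text
clock: 4.82
eef_pos: [0.4508, 0.0352, 0.1293]
tool_rot: [-0.023, 0.939, 0.009, 0.342]
ft_force: [-1.9, -0.0, 0.9]
grip_width: 0.0512
grasp_force: 1.0
```

```bash
python3 go.py .46 .012 .129 40
python3 - <<'E'
from meas import *
im,d=camera("top"); run("top",im,d,(225,340,120,240))
E
```

```text
t 4.8167 rail XYZ [0.452  0.0115 0.1293] F [-1.9 -0.   0.9] w 0.051 q [ 0.1  -0.16 -1.    0.03 -0.03  0.04]
shift total [-0.029  0.003  0.027] turn [-0.0005  0.0003 -0.0006]
top saddle 907 z 0.201 [[576.0, 145.0], [581.0, 9.0], [631.0, 11.0], [626.0, 147.0]]
top rim 989 z 0.1979 [[447.0, 146.0], [459.0, -73.0], [570.0, -67.0], [557.0, 152.0]]
top rail z 0.1978
  z0.21 12 [605   2 217] [587  -7 215] [615  12 219]
  z0.22 51 [577   0 226] [562  -8 221] [618  12 229]
  z0.23 63 [607   1 237] [574  -7 230] [625  15 240]
  z0.24 38 [593   1 244] [584  -7 240] [629  13 250]
  z0.29 4 [606  -1 297] [602  -3 293] [609   4 299]
  z0.30 3 [602   1 308] [601  -1 303] [603   3 309]
  z0.31 20 [605   2 314] [601  -2 310] [612   7 318]
```

Contact now, moved ~3 mm. Continue.

Emit:
{"op": "apply_moves", "data": {
  "steps": [
    [[-0.0077, 0, 0.0064], [0, 0, 0], 0.6],
    [[-0.0077, 0, 0.0064], [0, 0, 0], 0.6],
    [[-0.0077, 0, 0.0064], [0, 0, 0], 0.6],
    [[-0.0077, 0, 0.0064], [0, 0, 0], 0.6],
    [[-0.0077, 0, 0.0064], [0, 0, 0], 0.6],
    [[-0.0077, 0, 0.0064], [0, 0, 0], 0.6],
    [[0, 0, 0], [0, 0, 0], 0.6],
    [[0, 0, 0], [0, 0, 0], 0.6]
  ]
}}

```text
clock: 5.53
eef_pos: [0.4632, 0.0356, 0.1298]
tool_rot: [-0.023, 0.939, 0.008, 0.343]
ft_force: [-0.0, -0.6, 1.1]
grip_width: 0.0508
grasp_force: 0.1
```

```bash
python3 go.py
python3 - <<'E'
from meas import *
im,d=camera("top"); run("top",im,d,(225,340,120,240))
E
```

```text
t 5.5333 rail XYZ [0.4644 0.0113 0.1298] F [-0.  -0.6  1.1] w 0.051 q [ 0.1  -0.13 -0.98  0.03 -0.03  0.04]
top saddle 913 z 0.2009 [[576.0, 144.0], [582.0, 8.0], [632.0, 11.0], [626.0, 146.0]]
top rim 934 z 0.1978 [[461.0, 146.0], [469.0, -73.0], [579.0, -69.0], [571.0, 150.0]]
top rail z 0.1979
  z0.21 16 [605   9 217] [566  -7 213] [615  12 220]
  z0.22 45 [574   0 225] [563  -8 221] [618  12 230]
  z0.23 63 [608   1 236] [573  -7 230] [625  15 240]
  z0.24 39 [593   1 244] [583  -7 240] [628  12 249]
  z0.29 4 [605  -1 297] [602  -3 296] [609   4 300]
  z0.31 22 [605   2 314] [600  -2 310] [610   7 317]
```

Emit:
{"op": "apply_moves", "data": {
  "steps": [
    [[-0.0038, 0, 0.0032], [0, 0, 0], 0.6],
    [[-0.0038, 0, 0.0032], [0, 0, 0], 0.6],
    [[-0.0038, 0, 0.0032], [0, 0, 0], 0.6],
    [[-0.0038, 0, 0.0032], [0, 0, 0], 0.6],
    [[-0.0038, 0, 0.0032], [0, 0, 0], 0.6],
    [[-0.0038, 0, 0.0032], [0, 0, 0], 0.6],
    [[0, 0, 0], [0, 0, 0], 0.6],
    [[0, 0, 0], [0, 0, 0], 0.6]
  ]
}}

```text
clock: 6.25
eef_pos: [0.4689, 0.0359, 0.1297]
tool_rot: [-0.023, 0.939, 0.008, 0.343]
ft_force: [-2.0, -1.0, -0.2]
grip_width: 0.0511
grasp_force: 0.7
```

```bash
python3 go.py
python3 - <<'E'
from meas import *
im,d=camera("top"); run("top",im,d,(225,340,120,240))
E
```

```text
t 6.25 rail XYZ [0.4702 0.0113 0.1297] F [-2.  -1.  -0.2] w 0.051 q [ 0.1  -0.12 -0.97  0.02 -0.03  0.04]
top saddle 884 z 0.2009 [[577.0, 145.0], [581.0, 6.0], [631.0, 8.0], [627.0, 146.0]]
top rim 961 z 0.1978 [[469.0, 150.0], [471.0, -71.0], [582.0, -70.0], [580.0, 151.0]]
top rail z 0.1981
  z0.21 14 [605   4 217] [574  -7 214] [615  12 219]
  z0.22 48 [576   0 226] [563  -8 221] [622  12 230]
  z0.23 58 [606   2 236] [576  -7 230] [625  15 240]
  z0.24 43 [594   0 243] [583  -7 240] [628  12 250]
  z0.29 3 [604   2 297] [602  -3 293] [607   4 299]
  z0.31 23 [604   2 314] [600  -2 311] [612   7 316]
```

Emit:
{"op": "apply_moves", "data": {
  "steps": [
    [[-0.0038, 0, 0.0032], [0, 0, 0], 0.6],
    [[-0.0038, 0, 0.0032], [0, 0, 0], 0.6],
    [[-0.0038, 0, 0.0032], [0, 0, 0], 0.6],
    [[0, 0, 0], [0, 0, 0], 0.6],
    [[0, 0, 0], [0, 0, 0], 0.6],
    [[0, 0, 0], [0, 0, 0], 0.6],
    [[0, 0, 0], [0, 0, 0], 0.6],
    [[0, 0, 0], [0, 0, 0], 0.6]
  ]
}}

```text
clock: 6.97
eef_pos: [0.4711, 0.0357, 0.129]
tool_rot: [-0.023, 0.939, 0.008, 0.342]
ft_force: [-5.3, -2.3, 0.7]
grip_width: 0.0512
grasp_force: 2.1
```

```bash
python3 go.py
python3 - <<'E'
from meas import *
im,d=camera("top"); P,m=run("top",im,d,(225,340,120,240))
cv2.imwrite("pics/t3.png",cv2.resize(im[130:220,225:340,::-1],None,fx=6,fy=6,interpolation=cv2.INTER_CUBIC))
E
```

```text
t 6.9667 rail XYZ [0.4723 0.011  0.129 ] F [-5.3 -2.3  0.7] w 0.051 q [ 0.1  -0.11 -0.96  0.02 -0.03  0.03]
top saddle 862 z 0.201 [[577.0, 144.0], [584.0, 8.0], [633.0, 11.0], [626.0, 147.0]]
top rim 937 z 0.1979 [[468.0, 148.0], [476.0, -73.0], [587.0, -70.0], [580.0, 152.0]]
top rail z 0.198
  z0.21 16 [605  -3 217] [563  -7 212] [616  12 220]
  z0.22 43 [587   0 225] [562  -8 220] [618  12 230]
  z0.23 61 [605   2 234] [571  -7 230] [626  15 240]
  z0.24 46 [594   2 242] [584  -7 240] [628  13 249]
  z0.29 3 [603   2 295] [602  -3 294] [608   4 297]
  z0.30 4 [603  -2 306] [601  -4 301] [608   0 310]
  z0.31 20 [605   2 313] [600  -2 310] [612   7 317]
```

View pics/t3.png

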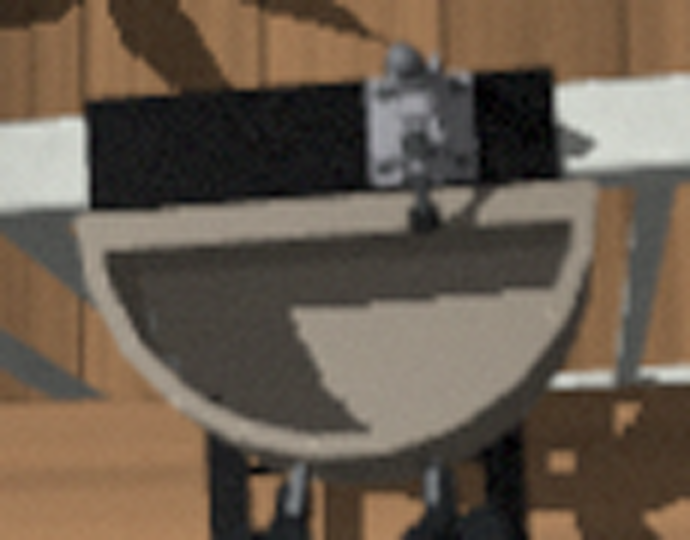

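The picture shows the rim's back edge (80,210)–(590,180) touching the saddle's front edge. A firmer press squares it.

Emit:
{"op": "apply_moves", "data": {
  "steps": [
    [[-0.0038, 0, 0.0032], [0, 0, 0], 0.6],
    [[-0.0038, 0, 0.0032], [0, 0, 0], 0.6],
    [[-0.0038, 0, 0.0032], [0, 0, 0], 0.6],
    [[-0.0038, 0, 0.0032], [0, 0, 0], 0.6],
    [[0, 0, 0], [0, 0, 0], 0.6],
    [[0, 0, 0], [0, 0, 0], 0.6],
    [[0, 0, 0], [0, 0, 0], 0.6],
    [[0, 0, 0], [0, 0, 0], 0.6]
  ]
}}

```text
clock: 7.68
eef_pos: [0.4722, 0.0364, 0.1271]
tool_rot: [-0.024, 0.94, 0.009, 0.34]
ft_force: [-17.7, -0.7, 9.8]
grip_width: 0.0513
grasp_force: 9.8
```

```bash
python3 go.py
python3 - <<'E'
from meas import *
im,d=camera("top"); P,m=run("top",im,d,(225,340,120,240))
im,d=camera("side"); P,m=run("side",im,d,(294,390,110,240))
E
```

```text
t 7.6833 rail XYZ [0.4734 0.0117 0.1271] F [-17.7  -0.7   9.8] w 0.051 q [ 0.1  -0.1  -0.96  0.02 -0.03  0.03]
top saddle 847 z 0.2009 [[577.0, 144.0], [583.0, 24.0], [632.0, 26.0], [626.0, 147.0]]
top rim 967 z 0.198 [[469.0, 149.0], [477.0, -74.0], [587.0, -70.0], [580.0, 153.0]]
top rail z 0.1979
  z0.21 15 [605  10 216] [563  -7 215] [617  12 220]
  z0.22 48 [574   0 226] [562  -8 220] [618  12 230]
  z0.23 65 [607   2 236] [573  -7 230] [629  13 240]
  z0.24 37 [595   1 243] [584  -7 240] [625  15 249]
  z0.29 4 [605  -1 297] [602  -3 294] [610   4 298]
  z0.30 4 [602   0 309] [601  -2 302] [608   3 310]
  z0.31 20 [605   2 313] [601  -2 311] [612   7 317]
side saddle 351 z 0.2014 [[577.0, 151.0], [581.0, 28.0], [630.0, 30.0], [626.0, 153.0]]
side rim 725 z 0.1977 [[463.0, 158.0], [475.0, -76.0], [590.0, -70.0], [578.0, 163.0]]
side rail z 0.1984
  z0.21 38 [605  -4 217] [563 -10 212] [627  12 219]
  z0.22 51 [588  -1 226] [558 -10 220] [627  12 230]
  z0.23 52 [606   1 235] [568  -9 230] [628  14 240]
  z0.24 35 [606   1 243] [580  -5 240] [627  12 250]
  z0.25 8 [615   2 253] [582  -1 251] [622   5 258]
  z0.26 5 [613   0 266] [610  -2 263] [617   2 270]
  z0.27 6 [613   0 274] [611  -5 271] [615   3 278]
  z0.28 9 [611   0 282] [605  -3 281] [616   2 290]
  z0.29 8 [607  -1 298] [604  -4 291] [611   3 300]
  z0.30 9 [605   1 304] [601  -1 300] [611   2 310]
  z0.31 9 [604   2 316] [602  -3 312] [610   7 317]
```

Emit:
{"op": "apply_moves", "data": {
  "steps": [
    [[0.02, 0, -0.016], [0, 0, 0], 0.6],
    [[0.03, 0, -0.026], [0, 0, 0], 0.6],
    [[0.02, 0, -0.05], [0, 0, 0], 0.6],
    [[0, 0, -0.1], [0, 0, 0], 0],
    [[0, 0, -0.15], [0, 0, 0], 0],
    [[0, 0, -0.15], [0, 0, 0], 0],
    [[-0.05, 0, -0.15], [0, 0, 0], 0],
    [[-0.05, 0, -0.15], [0, 0, 0], 0]
  ]
}}

```text
clock: 8.45
eef_pos: [0.3772, 0.0314, 0.2561]
tool_rot: [-0.023, 0.939, 0.009, 0.343]
ft_force: [1.4, 0.1, -0.1]
grip_width: 0.0001
grasp_force: 0.0
```

```bash
python3 go.py .55 -.032 .33 40
python3 - <<'E'
from meas import *
im,d=camera("side"); P=cloud("side",d); z=P[...,2]
# lever points
roi=np.zeros((400,640),bool); roi[110:200,335:375]=1
s=roi&(z>.255)&(P[...,0]>.55)&(P[...,0]<.66); c,q=np.cos(np.radians(3)),np.sin(np.radians(3))
Q=P[s]; X=Q[:,0]*c+Q[:,1]*q; Y=-Q[:,0]*q+Q[:,1]*c; print(s.sum(),np.median(Y),np.polyfit(Q[:,2],X,1),Q[:,2].max())
E
```

```text
t 8.45 rail XYZ [0.3783 0.0116 0.2561] F [ 1.4  0.1 -0.1] w 0.0 q [ 0.12 -0.57 -0.82  0.62 -0.05  0.05]
shift total [-0.895 -0.216  0.272] turn [-0.0005  0.0009 -0.0006]
63 -0.03120440916182738 [-0.20728082  0.66777863] 0.316164565875208
```

```bash
cat > lev.py <<'E'
import numpy as np
pv=np.array([.621,.237]); t=np.radians(40); a=np.array([np.sin(t),-np.cos(t)]); b=np.array([np.cos(t),np.sin(t)])
def tcp(th,r=.062,L=.017):
    th=np.radians(th); m=np.array([np.cos(th),-np.sin(th)]); S=pv+r*np.array([np.sin(th),np.cos(th)])-.0065*m
    k=np.clip((b@m)/.3,-1,1); return S-.011*k*b-L*a
if __name__=="__main__":
    p=None
    for th in range(-12,91,6):
        q=tcp(th)
        d=None if p is None else q-p
        print(th,q.round(4),"" if d is None else ("x %.4f z %.4f"%(-(d@b)/.2,(d@a)/.2))); p=q
E
python3 lev.py; python3 go.py .54 -.032 .293 40
```

```text
-12 [0.5824 0.3022] 
-6 [0.5887 0.3039] x -0.0296 z 0.0138
0 [0.5951 0.305 ] x -0.0280 z 0.0168
6 [0.6017 0.3053] x -0.0261 z 0.0196
12 [0.6082 0.3049] x -0.0239 z 0.0223
18 [0.6146 0.3039] x -0.0214 z 0.0246
24 [0.6209 0.3022] x -0.0187 z 0.0267
30 [0.627  0.2999] x -0.0158 z 0.0285
36 [0.6345 0.2983] x -0.0234 z 0.0300
42 [0.6428 0.2972] x -0.0284 z 0.0312
48 [0.6508 0.2955] x -0.0253 z 0.0320
54 [0.6584 0.2934] x -0.0220 z 0.0325
60 [0.6654 0.2907] x -0.0185 z 0.0326
66 [0.6718 0.2877] x -0.0147 z 0.0324
72 [0.6755 0.2824] x 0.0029 z 0.0318
78 [0.6778 0.2763] x 0.0106 z 0.0308
84 [0.6795 0.27  ] x 0.0138 z 0.0296
90 [0.6805 0.2636] x 0.0168 z 0.0280
t 8.5 rail XYZ [0.3806 0.0118 0.2641] F [ 0.2 -0.   4.6] w 0.0 q [ 0.12 -0.58 -0.81  0.63 -0.05  0.05]
shift total [-0.698 -0.217  0.411] turn [-0.0003  0.0045 -0.0008]
```

Emit:
{"op": "apply_moves", "data": {
  "steps": [
    [[-0.105, -0.031, 0.035], [0, 0, 0], 0],
    [[-0.105, -0.031, 0.045], [0, 0, 0], 0],
    [[-0.105, -0.031, 0.055], [0, 0, 0], 0],
    [[-0.105, -0.031, 0.055], [0, 0, 0], 0],
    [[-0.105, -0.031, 0.055], [0, 0, 0], 0],
    [[-0.105, -0.031, 0.055], [0, 0, 0], 0],
    [[-0.1, -0.031, 0.055], [0, 0, 0], 0],
    [[0, 0, 0], [0, 0, 0], 0]
  ]
}}

```text
clock: 9.17
eef_pos: [0.5424, -0.0049, 0.2972]
tool_rot: [-0.023, 0.938, 0.008, 0.345]
ft_force: [0.9, 0.1, 0.7]
grip_width: -0.0003
grasp_force: 0.0
```

```bash
python3 - <<'E'
from h import *
from scipy.spatial.transform import Rotation as Ro
im,d=camera("side"); P=cloud("side",d); o=bot.get_obs()
T=Ro.from_quat(o["tool_rot"]).inv().apply(P.reshape(-1,3)-o["eef_pos"])
m=(abs(T[:,1])<.04)&(abs(T[:,0])<.03)&(T[:,2]<.06)&(T[:,2]>-.03)
for z in np.arange(-.03,.06,.005):
    s=T[m&(T[:,2]>=z)&(T[:,2]<z+.005)]
    if len(s): print(round(z*1000),len(s),(s[:,:2].min(0)*1000).round(),(s[:,:2].max(0)*1000).round())
cv2.imwrite("pics/s4.png",cv2.resize(im[70:210,270:410,::-1],None,fx=4,fy=4,interpolation=cv2.INTER_CUBIC))
E
python3 go.py .5824 -.032 .302 40
```

```text
-30 5 [-13. -15.] [ 0. -8.]
-25 9 [-14. -16.] [3. 3.]
-20 8 [-14. -16.] [ 3. -3.]
-15 9 [-14. -12.] [7. 3.]
-10 1 [ -8. -10.] [ -8. -10.]
-5 1 [-9. -4.] [-9. -4.]
t 9.2167 rail XYZ [ 0.5391 -0.0328  0.2955] F [-0.   0.6  0.3] w 0.0 q [-0.04 -0.2  -0.52  0.55  0.06 -0.07]
shift total [-0.186  0.005  0.115] turn [-0.0008  0.0012 -0.0008]
```

View pics/s4.png

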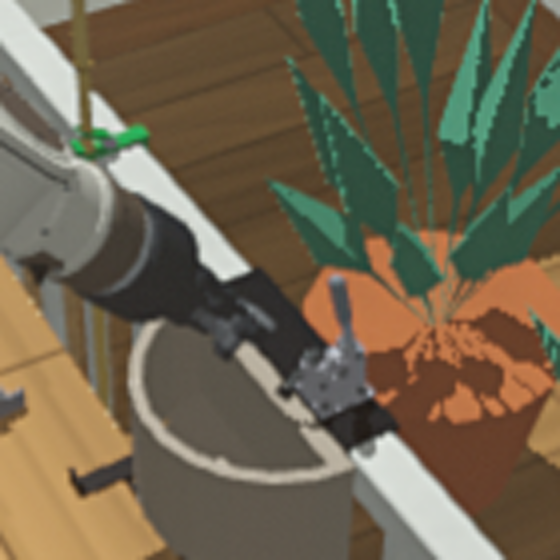

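Emit:
{"op": "apply_moves", "data": {
  "steps": [
    [[-0.034, 0, 0.0175], [0, 0, 0], 0],
    [[-0.034, 0, 0.0175], [0, 0, 0], 0],
    [[-0.034, 0, 0.0175], [0, 0, 0], 0],
    [[-0.034, 0, 0.0175], [0, 0, 0], 0],
    [[-0.0115, 0, 0.0096], [0, 0, 0], 0],
    [[-0.0115, 0, 0.0096], [0, 0, 0], 0],
    [[-0.0115, 0, 0.0096], [0, 0, 0], 0],
    [[-0.0115, 0, 0.0096], [0, 0, 0], 0]
  ]
}}

```text
clock: 9.88
eef_pos: [0.5796, -0.0019, 0.301]
tool_rot: [-0.023, 0.939, 0.008, 0.342]
ft_force: [0.9, -0.9, 0.4]
grip_width: -0.0002
grasp_force: 0.0
```

```bash
cat > lv.py <<'E'
from h import *
c,q=np.cos(np.radians(3)),np.sin(np.radians(3))
for n in("side","top"):
    im,d=camera(n); P=cloud(n,d)
    X=P[...,0]*c+P[...,1]*q; Y=-P[...,0]*q+P[...,1]*c; z=P[...,2]
    hsv=cv2.cvtColor(im,cv2.COLOR_RGB2HSV)
    s=(z>.2)&(abs(Y+.032)<.012)&(X>.62)&(X<.72)
    print(n,[(round(x*1000),round(np.max(z[s&(abs(X-x)<.005)])*1000)) for x in np.arange(.595,.72,.01) if (s&(abs(X-x)<.005)).any()])
E
python3 go.py .5824 -.032 .302 40; python3 lv.py
```

```text
t 9.8833 rail XYZ [ 0.5788 -0.0322  0.301 ] F [ 0.9 -0.9  0.4] w -0.0 q [-0.03 -0.11 -0.44  0.55  0.05 -0.06]
shift total [-0.017  0.001  0.008] turn [-0.0006  0.0003 -0.0006]
side [(625, 251)]
top [(625, 245)]
```

Emit:
{"op": "apply_moves", "data": {
  "steps": [
    [[-0.017, 0, 0.008], [0, 0, 0], 0],
    [[-0.015, 0, 0.007], [0, 0, 0], 0],
    [[-0.015, 0, 0.007], [0, 0, 0], 0],
    [[-0.014, 0, 0.0085], [0, 0, 0], 0],
    [[-0.014, 0, 0.0085], [0, 0, 0], 0],
    [[-0.013, 0, 0.01], [0, 0, 0], 0],
    [[-0.013, 0, 0.01], [0, 0, 0], 0],
    [[0, 0, 0], [0, 0, 0], 0]
  ]
}}

```text
clock: 10.65
eef_pos: [0.6035, -0.0008, 0.3067]
tool_rot: [-0.023, 0.939, 0.008, 0.344]
ft_force: [-5.9, -0.6, 6.0]
grip_width: 0.0003
grasp_force: 3.9
```

```bash
python3 go.py .6017 -.032 .3053 40; python3 lv.py
```

```text
t 10.65 rail XYZ [ 0.6026 -0.0324  0.3067] F [-5.9 -0.6  6. ] w 0.0 q [-0.03 -0.07 -0.39  0.55  0.05 -0.06]
shift total [0.008 0.002 0.002] turn [-0.0007  0.0012 -0.0006]
side [(625, 256)]
top [(625, 242)]
```

Run:
```python
from h import *
im,d=camera("side"); cv2.imwrite("pics/s5.png",cv2.resize(im[110:190,300:400,::-1],None,fx=7,fy=7,interpolation=cv2.INTER_CUBIC))
C=cal("side"); K,D,R,t=C; c,q=np.cos(np.radians(3)),np.sin(np.radians(3))
o=bot.get_obs(); 
from scipy.spatial.transform import Rotation as Ro
r=Ro.from_quat(o["tool_rot"])
for n,p in {"tcp":o["eef_pos"],"tip":o["eef_pos"]+r.apply([0,0,.017]),"tipfront":o["eef_pos"]+r.apply([-.011,0,.017])}.items():
    uv=cv2.projectPoints(p,cv2.Rodrigues(R)[0],t,K,D)[0].ravel(); print(n,((uv-[300,110])*7).round())
```

```text
tcp [376. 231.]
tip [398. 244.]
tipfront [416. 224.]
```

View pics/s5.png

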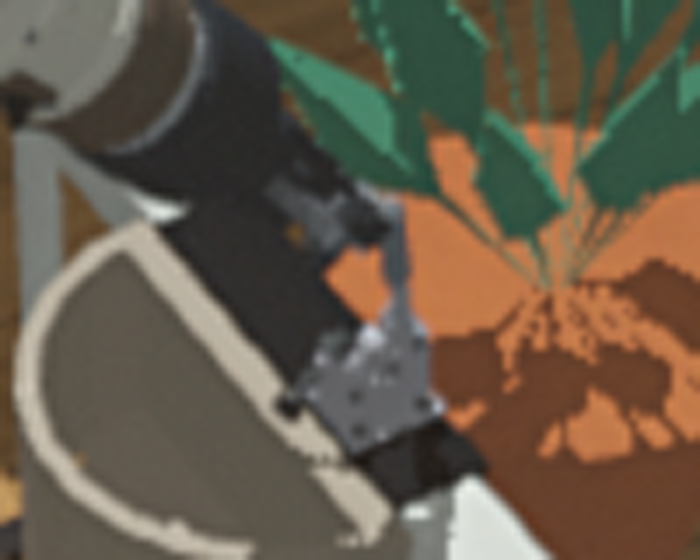

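Emit:
{"op": "apply_moves", "data": {
  "steps": [
    [[-0.014, 0, 0.028], [0, 0, 0], 0],
    [[-0.014, 0, 0.028], [0, 0, 0], 0],
    [[-0.014, 0, 0.028], [0, 0, 0], 0],
    [[-0.014, 0, 0.028], [0, 0, 0], 0],
    [[-0.016, 0, 0.0285], [0, 0, 0], 0],
    [[-0.0235, 0, 0.03], [0, 0, 0], 0],
    [[0, 0, 0], [0, 0, 0], 0],
    [[0, 0, 0], [0, 0, 0], 0]
  ]
}}

```text
clock: 11.47
eef_pos: [0.6392, 0.001, 0.2914]
tool_rot: [-0.023, 0.939, 0.008, 0.343]
ft_force: [-1.4, 0.8, 2.4]
grip_width: 0.0
grasp_force: 1.5
```

```bash
python3 go.py .658 -.032 .287 40; python3 lv.py
```

```text
t 11.4667 rail XYZ [ 0.6384 -0.0324  0.2914] F [-1.4  0.8  2.4] w 0.0 q [-0.02  0.02 -0.34  0.51  0.04 -0.05]
shift total [-0.061  0.002  0.08 ] turn [-0.0006  0.0004 -0.0006]
side [(625, 322), (635, 317), (645, 315), (655, 310)]
top [(625, 329), (635, 319), (645, 312), (655, 312)]
```

Emit:
{"op": "apply_moves", "data": {
  "steps": [
    [[-0.02, 0, 0.027], [0, 0, 0], 0],
    [[-0.02, 0, 0.027], [0, 0, 0], 0],
    [[-0.02, 0, 0.027], [0, 0, 0], 0],
    [[-0.022, 0, 0.0325], [0, 0, 0], 0],
    [[-0.0185, 0, 0.0325], [0, 0, 0], 0],
    [[-0.015, 0, 0.0325], [0, 0, 0], 0],
    [[0.003, 0, 0.032], [0, 0, 0], 0],
    [[0, 0, 0], [0, 0, 0], 0]
  ]
}}

```text
clock: 12.23
eef_pos: [0.6836, 0.0033, 0.2715]
tool_rot: [-0.023, 0.94, 0.008, 0.341]
ft_force: [-0.3, 0.8, -0.2]
grip_width: 0.0002
grasp_force: 0.0
```

```bash
python3 go.py .687 -.032 .262 40
python3 - <<'E'
from h import *
im,d=camera("side"); cv2.imwrite("pics/s6.png",cv2.resize(im[110:190,300:400,::-1],None,fx=7,fy=7,interpolation=cv2.INTER_CUBIC))
E
```

```text
t 12.2333 rail XYZ [ 0.6828 -0.0325  0.2715] F [-0.3  0.8 -0.2] w 0.0 q [-0.01  0.12 -0.28  0.47  0.04 -0.05]
shift total [0.014 0.003 0.05 ] turn [-0.0006 -0.0004 -0.0006]
```

View pics/s6.png

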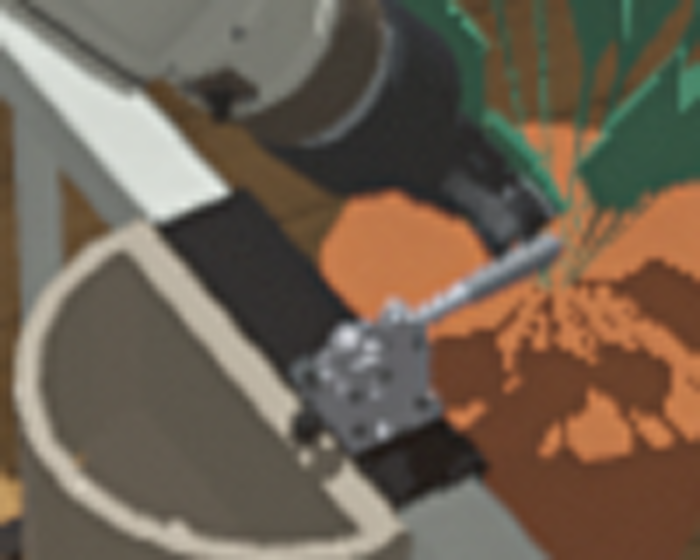

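Lever has gone over (grip from (420,310) to (560,245)), the foot is on the rim at (305,425), fingertips just above the grip. Press down.

Emit:
{"op": "apply_moves", "data": {
  "steps": [
    [[0.0064, 0, 0.0077], [0, 0, 0], 0],
    [[0.0064, 0, 0.0077], [0, 0, 0], 0],
    [[0.0064, 0, 0.0077], [0, 0, 0], 0],
    [[0.0064, 0, 0.0077], [0, 0, 0], 0],
    [[0.0064, 0, 0.0077], [0, 0, 0], 0],
    [[0, 0, 0], [0, 0, 0], 0],
    [[0, 0, 0], [0, 0, 0], 0],
    [[0, 0, 0], [0, 0, 0], 0]
  ]
}}

```text
clock: 12.95
eef_pos: [0.6836, 0.0032, 0.2639]
tool_rot: [-0.023, 0.939, 0.008, 0.343]
ft_force: [-0.4, -0.0, 0.1]
grip_width: 0.0003
grasp_force: 0.0
```

```bash
python3 go.py .687 -.032 .255 40
```

```text
t 12.95 rail XYZ [ 0.6828 -0.0326  0.2639] F [-0.4 -0.   0.1] w 0.0 q [-0.01  0.12 -0.3   0.45  0.04 -0.05]
shift total [0.013 0.003 0.048] turn [-0.0006  0.0006 -0.0006]
```

Emit:
{"op": "apply_moves", "data": {
  "steps": [
    [[0.0064, 0, 0.0077], [0, 0, 0], 0],
    [[0.0064, 0, 0.0077], [0, 0, 0], 0],
    [[0.0064, 0, 0.0077], [0, 0, 0], 0],
    [[0.0064, 0, 0.0077], [0, 0, 0], 0],
    [[0.0064, 0, 0.0077], [0, 0, 0], 0],
    [[0, 0, 0], [0, 0, 0], 0],
    [[0, 0, 0], [0, 0, 0], 0],
    [[0, 0, 0], [0, 0, 0], 0]
  ]
}}

```text
clock: 13.62
eef_pos: [0.6836, 0.0032, 0.2538]
tool_rot: [-0.023, 0.939, 0.008, 0.343]
ft_force: [-0.6, 0.1, 0.6]
grip_width: -0.0001
grasp_force: 0.4
```

```bash
python3 go.py; python3 lv.py
```

```text
t 13.6167 rail XYZ [ 0.6828 -0.0326  0.2538] F [-0.6  0.1  0.6] w -0.0 q [-0.01  0.13 -0.32  0.42  0.04 -0.05]
side [(625, 382), (635, 346), (645, 326), (655, 302), (665, 296), (675, 275), (685, 274), (695, 255)]
top [(625, 386), (645, 327), (655, 313), (665, 301), (675, 282), (685, 272), (695, 255)]
```

Emit:
{"op": "apply_moves", "data": {
  "steps": [
    [[0.0064, 0, 0.0077], [0, 0, 0], 0],
    [[0.0064, 0, 0.0077], [0, 0, 0], 0],
    [[0.0064, 0, 0.0077], [0, 0, 0], 0],
    [[0, 0, 0], [0, 0, 0], 0],
    [[0, 0, 0], [0, 0, 0], 0],
    [[0, 0, 0], [0, 0, 0], 0],
    [[0, 0, 0], [0, 0, 0], 0],
    [[0, 0, 0], [0, 0, 0], 0]
  ]
}}

```text
clock: 14.38
eef_pos: [0.6844, 0.0033, 0.2527]
tool_rot: [-0.023, 0.938, 0.008, 0.346]
ft_force: [-15.3, -1.0, 16.2]
grip_width: 0.0002
grasp_force: 9.3
```

```bash
python3 go.py
```

```text
t 14.3833 rail XYZ [ 0.6836 -0.0326  0.2527] F [-15.3  -1.   16.2] w 0.0 q [-0.01  0.13 -0.33  0.41  0.04 -0.05]
```

Emit:
{"op": "apply_moves", "data": {
  "steps": [
    [[0.0064, 0, 0.0077], [0, 0, 0], 0],
    [[0, 0, 0], [0, 0, 0], 0],
    [[0, 0, 0], [0, 0, 0], 0],
    [[0, 0, -0.05], [0, 0, 0], 0],
    [[0, 0, -0.1], [0, 0, 0], 0],
    [[0, 0, -0.15], [0, 0, 0], 0],
    [[0, 0, -0.2], [0, 0, 0], 0],
    [[0, 0, -0.2], [0, 0, 0], 0]
  ]
}}

```text
clock: 15.05
eef_pos: [0.5919, -0.0012, 0.3519]
tool_rot: [-0.023, 0.94, 0.008, 0.341]
ft_force: [1.2, -0.2, 0.7]
grip_width: 0.0002
grasp_force: 0.0
```

Emit:
{"op": "apply_moves", "data": {
  "steps": [
    [[0, 0, -0.2], [0, 0, 0], 0],
    [[0.05, 0, -0.19], [0, 0, 0], 0],
    [[0.1, 0, -0.15], [0, 0, 0], 0],
    [[0.1, 0, -0.15], [0, 0, 0], 0],
    [[0.05, 0, -0.1], [0, 0, 0], 0],
    [[0, 0, 0], [0, 0, 0], 0],
    [[0, 0, 0], [0, 0, 0], 0],
    [[0, 0, 0], [0, 0, 0], 0]
  ]
}}

```text
clock: 15.72
eef_pos: [0.4463, -0.0086, 0.4347]
tool_rot: [-0.023, 0.939, 0.008, 0.343]
ft_force: [0.6, -0.7, -0.9]
grip_width: 0.0001
grasp_force: 0.0
```

```bash
python3 go.py; python3 lv.py
python3 - <<'E'
from meas import *
c,q=np.cos(np.radians(3)),np.sin(np.radians(3))
L=[]
for n,b in {"top":(225,340,120,240),"side":(294,395,110,240)}.items():
    im,d=camera(n); P,m=run(n,im,d,b)
    X=P[...,0]*c+P[...,1]*q; Y=-P[...,0]*q+P[...,1]*c; s=(X>.65)&(X<.72)&(abs(Y+.032)<.02)&(P[...,2]>.225)&(P[...,2]<.3)
    print(n,"lever",s.sum(),np.polyfit(X[s],P[...,2][s],1) if s.sum()>5 else "",X[s].max(),np.median(Y[s]))
    if n=="side": L.append(cv2.resize(im[100:200,290:400],None,fx=5,fy=5,interpolation=cv2.INTER_CUBIC))
cv2.imwrite("pics/f.png",L[0][:,:,::-1])
E
```

```text
t 15.7167 rail XYZ [ 0.4453 -0.0319  0.4347] F [ 0.6 -0.7 -0.9] w 0.0 q [-0.07 -0.42 -0.3   1.    0.08 -0.09]
side [(625, 247), (635, 248), (645, 246), (655, 253), (665, 254), (675, 255), (685, 256), (695, 255)]
top [(625, 246), (635, 245), (645, 247), (655, 250), (665, 252), (675, 254), (685, 254), (695, 257)]
top saddle 852 z 0.201 [[577.0, 144.0], [583.0, 22.0], [632.0, 24.0], [626.0, 147.0]]
top rim 917 z 0.1978 [[468.0, 146.0], [478.0, -74.0], [588.0, -69.0], [579.0, 150.0]]
top rail z 0.198
  z0.21 9 [607  -5 216] [587  -7 213] [615  12 219]
  z0.22 20 [592  -3 226] [587  -8 222] [615  12 229]
  z0.23 52 [588   2 235] [570  -7 230] [639  15 240]
  z0.24 151 [623   4 244] [576  -5 240] [675  13 250]
  z0.25 13 [669   6 251] [664   1 251] [674   9 253]
top lever 102 [0.14603238 0.15106607] 0.6990924529960733 -0.030118964206634652
side saddle 338 z 0.2014 [[577.0, 148.0], [581.0, 35.0], [630.0, 36.0], [626.0, 149.0]]
side rim 737 z 0.1976 [[463.0, 161.0], [473.0, -75.0], [588.0, -71.0], [578.0, 165.0]]
side rail z 0.1986
  z0.21 43 [607  -4 216] [569  -9 213] [628  16 220]
  z0.22 40 [594  -2 226] [569  -8 220] [627  15 230]
  z0.23 45 [588   1 234] [567  -9 230] [642  16 240]
  z0.24 105 [623   4 245] [572  -9 240] [693  16 250]
  z0.25 27 [682   5 252] [650  -1 250] [698  12 258]
side lever 65 [0.14688265 0.14982312] 0.6972732699101091 -0.03120966198435123
```

View pics/f.png

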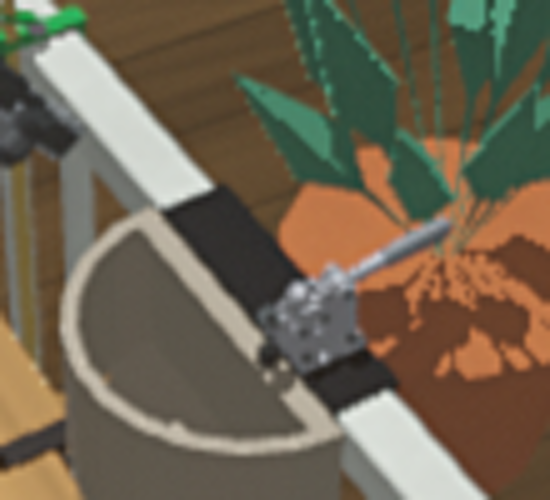

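The view shows the lever lying down at (450,230) and the foot on the back rim at (270,355). The lever's measured slope is 8.3° (locked is 8°), the planter is flush and the arm is clear.

```bash
python3 -c "
from workcell import bot
print(bot.job_done())"
```

```text
the job is handed in; nothing more can be done
None
```

The job is handed in: the planter was pushed home against the bracket and the clamp lever locked over it. The arm is clear of everything, and it did not go near the pot, trowel or scoop; I did not re-measure their positions.

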